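# Wedge a machine plate up to its height gauge

## Task

Pick up the orange wedge, set it down in the lane of the levelling fixture with its thin end towards the low front edge of the aluminium plate, and slide it in under the plate until the plate has risen to the red stud of the yellow gauge bridge and bears on it. Feel for it: the plate must end up gently nipped against the stud, pressing on it with some 2 to 10 N, never more. Lift the plate with the wedge alone, then let go and leave the wedge there holding it; leave the mug and the spanner where they are.

Things in the scene. Friction and masses are not known exactly. Their poses are not given: they have to be found in the camera images.
- wedge: Loose orange plastic levelling wedge, 156 mm long, 32 mm wide, 0.15 kg. Origin on its underside, below the middle of the handle; +x points to the thin toe, z up. From x = 18 mm (26 mm thick) the ramp falls straight to the toe at x = 138 mm (4 mm thick): 1 mm of lift for 5.5 mm of travel. By friction it stays where it is let go.
- wedge_grip (a point): Middle of the wedge's upright handle block, 40 mm above its underside. The block is 36 mm long (wedge x) and 24 mm wide (wedge y); grip it across y. It is free from 26 mm to its top at 52 mm above the underside.
- wedge_toe (a point): Middle of the lower edge of the wedge's thin end (138 mm ahead of the wedge's origin).
- fixture: Fixed steel levelling fixture, base 320 x 200 x 10 mm. +x: the way the wedge is slid in; z up; origin at bench height; base from x = -190 to 130 mm. Lane for the wedge along x at y = 0 on the base's top (z = 10 mm), between rails 6 mm high, inner faces 40 mm apart, from x = -180 to 10 mm. The plate's front lies on rests (z = 20 mm), its rear on a round bar (x = 100, top z = 28 mm) on which it tilts.
- lane_mouth (a point): Point on the lane floor (fixture x = -47 mm, z = 10 mm) straight below the plate's front edge; the wedge passes over it, thin end first. At the start the gap from here up to the plate's underside is 10 mm.
- plate: Loose aluminium machine plate 165 x 150 x 20 mm with a dark steel block bolted on, 0.55 to 1.3 kg together (varies), lying on the fixture, front edge low, with stops behind it. Origin: centre of its underside; -x is the front edge (red line), under which the wedge goes.
- plate_edge (a point): Middle of the top front edge of the plate (20 mm above its underside).
- gauge: Fixed yellow gauge bridge over the plate's front, 22 mm broad, top about 75 mm above the bench; its height is set differently each time. A red stud 12 mm in diameter hangs from its middle; when the plate meets it, the wedge's toe stands 60 to 95 mm beyond the lane mouth. It must not be loaded with more than 10 N.
- stud_tip (a point): Centre of the flat lower face of the red stud, 17 mm behind the plate's front edge: the height to which the plate's top must rise. Sliding the wedge takes 2 to 5 N in the lane and a steady 5 to 20 N under the rising plate (varies, reached about 35 mm past the lane mouth); once the plate meets the stud the push climbs by 1.2 to 2.2 N for each newton on the stud.
- mug: Bystander: black and white mug, 82 mm wide, 97 mm high. Origin under it.
- spanner: Bystander: steel spanner lying flat, 184 mm long. Origin under its middle.
Mind the look-alikes: they are no part of the job. There is more than one size of the gauge; the one meant has the size given above.

How it is judged:
By the outcome, as a careful person would: the job done as asked, in the order asked, and still so for the second after the job is handed in, with the robot touching nothing.
It also fails if it takes over 67 s, if anything falls off the work surface, if the arm or the gripper's body presses on something with over 40 N, if the wrist force passes 120 N, or if a joint passes its speed limit or range.

## Robot

A 6-joint arm with a two-finger parallel gripper is mounted at the origin on the work surface; the furniture and walls round the work are solid. World frame = base frame: x ahead of the robot, y to its left, z up, the work surface at z = 0. Lengths are in mm, angles in degrees, forces in N, time in s.
With the tool pointing down it reaches from about 300 to 850 mm from the base axis. Payload 4.2 kg.
Tool frame: the origin (TCP) lies on the front face of the gripper's body, between the roots of the fingers; the fingertips stand 78 mm ahead of it and the grasp point (between the pads) lies 60 mm ahead of it; x points along the fingers, y is the direction in which the jaws open and shut, and the axes are right-handed (so a half turn about x gives the same grasp; the last joint's range is limited). The gripper opens to 91 mm and grips with 3 to 60 N. Pads are 32 mm wide; open, the fingers measure 118 mm over their backs; the gripper's body (76 mm by 178 mm) begins 60 mm behind the grasp point.
Start: joints at [-66.692, 18.312, 89.639, -0, 72.044, -1.146], TCP at [238.029, -523.428, 292.276] pointing down, gripper open.
Joint ranges: [-177.97, 177.97], [-48.28, 115.42], [12.27, 149.76], [-77.06, 257.06], [2.81, 150.46], [-146.56, 146.56]. Speed limits (degrees/s): [147.25, 147.25, 180, 180, 180, 180].

## Interface

Orientations are given as [roll, pitch, yaw] about the fixed x, y, z axes, in that order (R = Rz(yaw) Ry(pitch) Rx(roll)).
In Python, from workcell import status, viewer, env gives the robot as it stands. The module is installed in compiled form; this text tells all that it offers.
- The arm moves only by the tool move_arm, never from a script. Its argument "moves" is a list of rows, each a list of 3 entries, a list of its own where there are three numbers: the shift along the tool's x, y, z in cm, then the turn about the tool's x in rad, then the gripper's target within -1 to 1 (fully open at 1, half-way at 0, shut at -1). A call has 1 to 20 rows; each row is the pose to reach, as a shift and turn from the pose commanded when the call began, along the tool's axes at that moment; what a row does not reach only later rows make up. A row lasts 1/8 s, in which the tool goes at most 62.5 mm and 10.7 degrees, less where a joint would pass 70% of its speed; a pose out of reach is approached as far as the arm can. A call with a gripper value outside its range is refused whole. The fingers move at their own pace and stop on an object; "force" is the grip in N (left out, the last holds). Time passes only in rows, so rows that repeat a pose let the fingers close. It gives the time, the measured TCP pose, the force and the opening at its end, in the units of the state.
- status.state(): the state, without advancing time (a new reading comes with each control period).
- viewer.grab_frame(name): name is "scene" or "top"; returns the picture (400x640x3 uint8, red, green, blue); there is no depth.
- viewer.get_calibration(name): a dict with "camera_matrix" (3x3 intrinsics, pixels), "D" ([k1, k2, p1, p2, k3] as OpenCV has them; the pictures are not rectified), "eye" and "rotation" of the camera in the world. Camera axes: x right, y down, z forward; pixel columns grow to the right and rows downward; lengths in mm; the calibration is good to about 2 mm. A picture is of the moment at which its call begins. get_calibration takes no time and is no camera call.
- env.job_done(): hands the job in, once; it reports no verdict.
The state is a dict: "time_s": time; "qpos": joint angles; "qvel": joint speeds; "effort": joint torques, N m; "ee_pos": TCP position; "ee_rot": TCP orientation; "force": force on the tool from outside, world axes, zero at the start; "torque": the same for the moment, N m; "gripper_width": finger opening in mm.
Only numpy, scipy, OpenCV 4.12 (cv2) and the standard library are available. Lean on these libraries where they do the work, as an engineer would, in place of code of your own. Each camera call takes 0.05 s, during which the arm holds its last target.

## Working session

There is one attempt and no reset: what is moved stays moved. The work goes in short steps, Python scripts to look and compute and a tool call to move; the robot and the scene stay as the last step left them, time stands still between calls to the robot, and variables do not carry over. Pictures are saved under pics/ and viewed, and the job is handed in when it is done.

Besides the shell and the picture viewer there is one more tool, called after "Request:" as name(argument=value, ...) on one line, values as JSON. move_arm: Moves the arm, as the interface text tells. Its arguments: {"type":"object","properties":{"moves":{"type":"array","items":{"type":"array"}},"force":{"type":"number"}},"required":["moves"]}

```bash
mkdir -p pics; python3 - <<'E'
from workcell import status, viewer, env
import cv2,numpy as np
for n in ["scene","top"]:
    f=viewer.grab_frame(n); cv2.imwrite(f"pics/{n}0.png",f[:,:,::-1])
    c=viewer.get_calibration(n); print(n,{k:np.round(v,4).tolist() for k,v in c.items()})
print(status.state())
E
```

```text
scene {'camera_matrix': [[403.4082, 0.0, 316.2283], [0.0, 403.4082, 196.1262], [0.0, 0.0, 1.0]], 'D': [-0.0497, 0.0, 0.0, 0.0, 0.0], 'eye': [-69.8629, 717.5008, 578.3228], 'rotation': [-121.4516, -0.5361, -137.9067]}
top {'camera_matrix': [[468.696, 0.0, 320.2767], [0.0, 468.696, 197.9988], [0.0, 0.0, 1.0]], 'D': [-0.1094, 0.0, 0.0, 0.0, 0.0], 'eye': [326.2408, 91.4082, 1292.9808], 'rotation': [-172.6965, 0.3253, -90.1274]}
{'time_s': 0.1, 'qpos': array([-6.66916377e+01,  1.83473983e+01,  8.96976551e+01, -6.50839721e-04,
        7.20437428e+01, -1.14491490e+00]), 'qvel': array([-0.11804643, -0.01248425, -0.086491  , -0.03458947, -0.01883143,
        0.03825519]), 'effort': array([-9.44836283e-04, -4.13332880e+01, -2.32508844e+01,  7.28461845e-02,
        4.21868975e-02, -5.02653040e-05]), 'ee_pos': array([ 237.90438288, -523.12904763,  291.52200156]), 'ee_rot': array([-90.74562272,  89.91120167, 113.70785565]), 'force': array([-0.26667064, -0.40226785, -0.20363267]), 'torque': array([-0.00552439,  0.04365783, -0.0283322 ]), 'gripper_width': 90.78531001291879}
```

View pics/scene0.png

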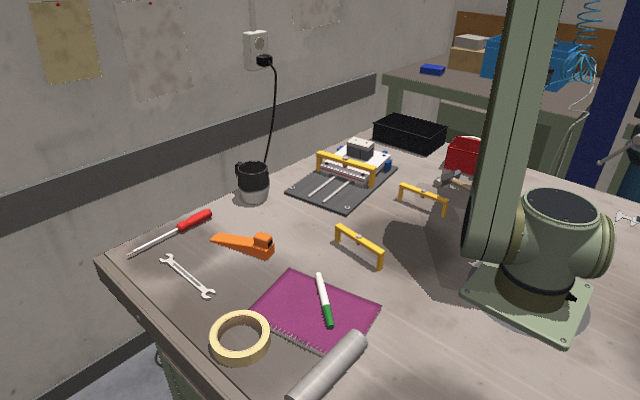

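View pics/top0.png

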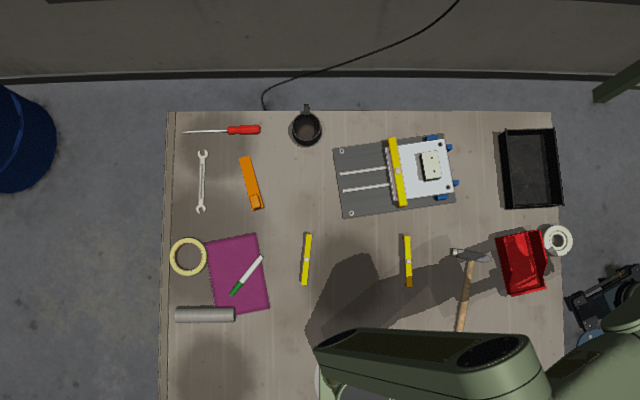

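The scene picture shows the fixture at (340,175) with the plate and yellow bridge, and the wedge at (245,243). In the top view the wedge lies at (251,183) with its handle at (255,202), and the fixture is at (395,175) with its lane on the left. I'll zoom in on both.

```bash
cat > h.py <<'E'
import numpy as np,cv2
from scipy.spatial.transform import Rotation as R
from workcell import status, viewer, env
def cal(n):
    c=viewer.get_calibration(n); return np.array(c["camera_matrix"]),np.array(c["D"]),np.array(c["eye"]),R.from_euler('xyz',c["rotation"],degrees=True).as_matrix()
def px2w(n,uv,z):
    K,D,e,M=cal(n); p=cv2.undistortPoints(np.array(uv,float).reshape(-1,1,2),K,D).reshape(-1,2)
    d=np.c_[p,np.ones(len(p))]@M.T
    return e+d*((z-e[2])/d[:,2])[:,None]
def w2px(n,P):
    K,D,e,M=cal(n); P=(np.array(P,float).reshape(-1,3)-e)@M
    return cv2.projectPoints(P,np.zeros(3),np.zeros(3),K,D)[0].reshape(-1,2)
def crop(im,x0,y0,w,h,s,name):
    cv2.imwrite(name,cv2.resize(im[y0:y0+h,x0:x0+w],None,fx=s,fy=s,interpolation=cv2.INTER_CUBIC))
E
python3 - <<'E'
from h import *
t=cv2.imread("pics/top0.png"); s=cv2.imread("pics/scene0.png")
crop(t,325,125,140,100,5.7,"pics/a1.png")
crop(t,225,145,60,75,8,"pics/a2.png")
crop(s,275,125,133,100,6,"pics/a3.png")
crop(s,200,220,80,50,10,"pics/a4.png")
E
```

```text
(no output)
```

View pics/a1.png

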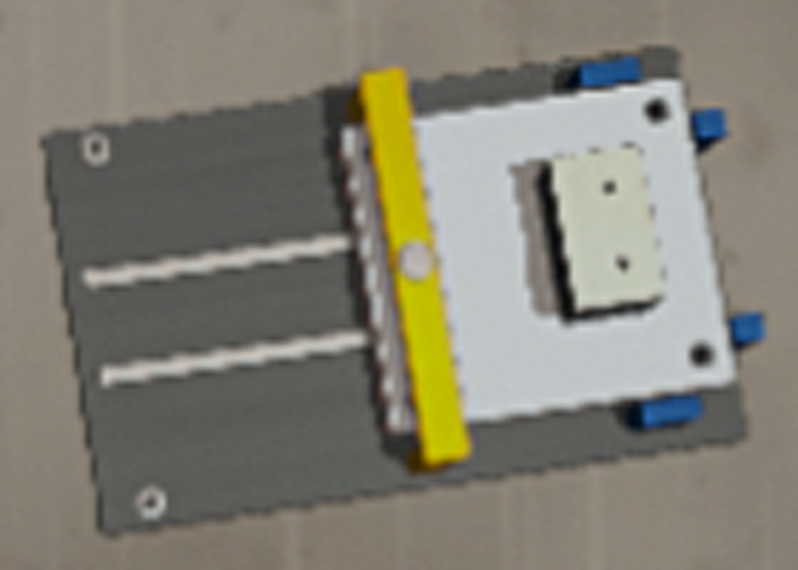

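View pics/a2.png

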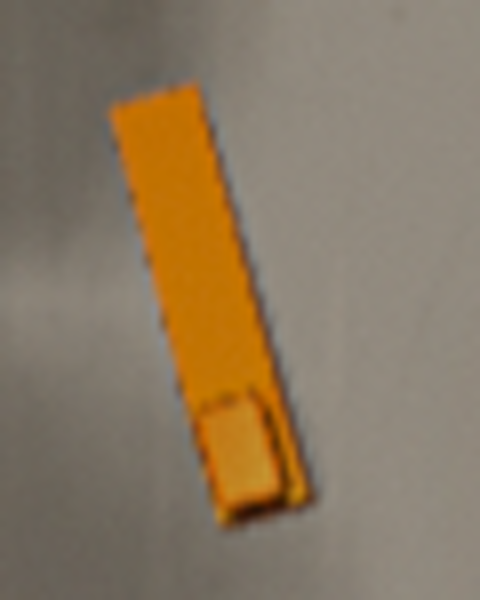

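View pics/a3.png

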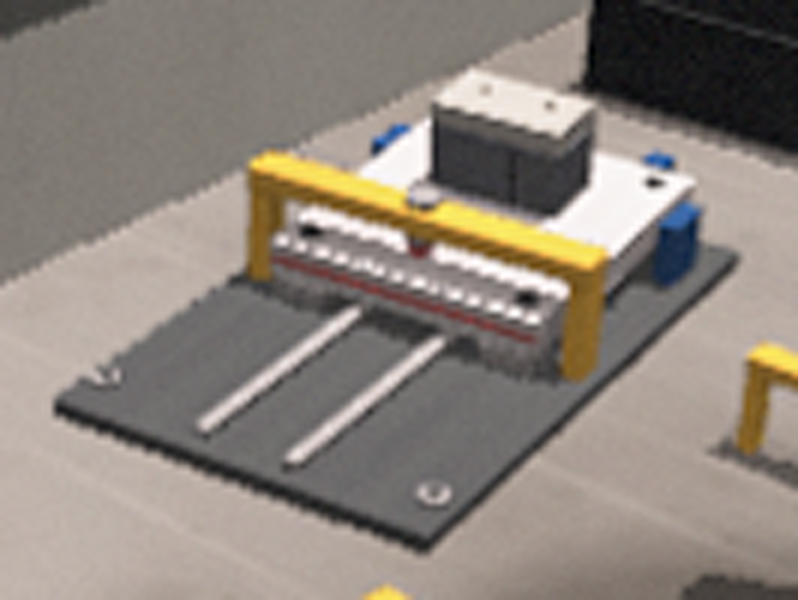

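View pics/a4.png

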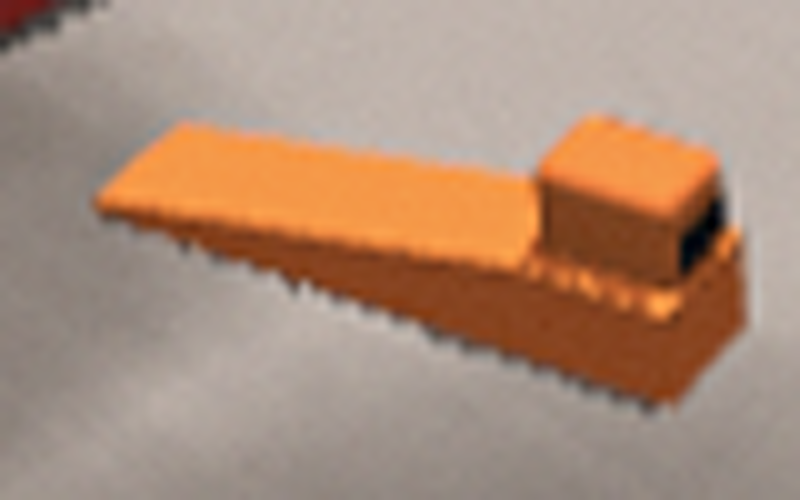

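```bash
cat > fit.py <<'E'
from h import *
from scipy.optimize import least_squares
def cp(X,Y,ox,oy,s): return [ox+(X+.5)/s-.5, oy+(Y+.5)/s-.5]
def fit(obs,x0,show=True):
    def pred(p):
        c,s=np.cos(p[2]),np.sin(p[2])
        out=[]
        for cam,L,uv in obs:
            P=[p[0]+c*L[0]-s*L[1],p[1]+s*L[0]+c*L[1],L[2]]
            out.append(w2px(cam,P)[0]-uv)
        return np.array(out)
    r=least_squares(lambda p:pred(p).ravel(),x0,loss='soft_l1',x_scale=[1,1,.01])
    if show: print(np.round(pred(r.x),1).tolist())
    print(np.round(r.x[:2],2),np.degrees(r.x[2]));return r.x
E
cat > run1.py <<'E'
from fit import *
T=lambda L,X,Y:("top",L,np.array(cp(X,Y,325,125,5.7)))
S=lambda L,X,Y:("scene",L,np.array(cp(X,Y,275,125,6)))
tf=[T((-190,100,10),43,140),T((-190,-100,10),103,533),T((130,-100,10),745,437),T((130,100,10),678,48)]
sf=[S((-190,100,10),55,405),S((-190,-100,10),425,540),S((130,-100,10),738,257)]
x0=[500,-50,np.radians(-80)]
for o in (tf,sf,tf+sf): fit(o,x0)
T=lambda L,X,Y:("top",L,np.array(cp(X,Y,225,145,8)))
S=lambda L,X,Y:("scene",L,np.array(cp(X,Y,200,220,10)))
tw=[T((138,16,4),112,105),T((138,-16,4),197,85),T((18,12,52),200,410),T((18,-12,52),262,397),T((-18,-12,52),282,495),T((-18,12,52),222,508),T((-18,16,26),218,525),T((-18,-16,26),315,500)]
sw=[S((138,16,4),97,203),S((138,-16,4),180,123),S((-18,16,0),670,408),S((18,12,52),540,175),S((-18,12,52),668,215),S((18,-12,52),600,117),S((-18,-12,52),718,158),S((-18,-16,26),740,235)]
x0=[430,250,0.2]
for o in (tw,sw,tw+sw): fit(o,x0)
E
python3 run1.py
```

```text
[[-0.4, -0.9], [-0.2, 0.6], [0.9, 0.6], [-0.2, -0.5]]
[ 559.22 -136.44] -81.83695555586544
[[-1.0, -0.3], [0.4, 0.4], [0.4, -0.5]]
[ 560.44 -132.45] -81.6539716710638
[[-0.7, -1.3], [-0.6, 0.3], [0.5, 0.5], [-0.5, -0.6], [-0.3, -0.8], [0.9, -0.1], [1.2, -0.7]]
[ 559.87 -135.4 ] -81.92419718788118
[[0.1, 0.5], [0.4, -0.2], [-1.0, 0.2], [-0.2, -0.7], [1.0, -0.2], [-0.2, 0.7], [0.4, 0.0], [-0.5, -0.2]]
[477.46 273.65] 16.45866305314432
[[0.1, -0.1], [0.3, 0.6], [0.2, 0.7], [-1.4, -0.6], [0.1, 0.0], [-1.3, -0.7], [1.0, -0.4], [0.3, 0.4]]
[478.92 276.03] 16.17247387745017
[[-0.2, 0.2], [0.0, -0.5], [-1.5, -0.1], [-0.6, -1.0], [0.5, -0.5], [-0.7, 0.4], [-0.1, -0.3], [-1.0, -0.5], [0.5, -0.1], [0.8, 0.6], [0.8, 0.6], [-0.8, -0.7], [0.7, -0.1], [-0.8, -0.8], [1.5, -0.5], [0.8, 0.3]]
[478.23 274.99] 16.312149063102996
```

```bash
python3 - <<'E'
from fit import *
uv=[cp(x,y,325,125,5.7) for x,y in [(88,278),(105,377),(345,243),(365,340)]]
uv2=[cp(x,y,275,125,6) for x,y in [(205,425),(293,460),(355,312),(440,343)]]
o=np.array([559.5,-135.8,0]);a=np.radians(-81.85);M=np.array([[np.cos(a),np.sin(a)],[-np.sin(a),np.cos(a)]])
for n,u in(("top",uv),("scene",uv2)):
    w=px2w(n,u,16); print(np.round((w-o)[:,:2]@M.T,1).tolist())
    m=(w[0]+w[1])/2-(w[2]+w[3])/2; print(np.degrees(np.arctan2(-m[1],-m[0])))
E
```

```text
[[-177.6, 24.4], [-176.8, -24.8], [-51.2, 23.5], [-49.3, -25.1]]
-82.12372093926068
[[-176.7, 25.5], [-178.8, -22.8], [-48.9, 25.9], [-51.8, -23.3]]
-81.83662557426581
```

```bash
cat > plan.py <<'E'
from h import *
W=np.array([478.3,274.8]);WY=16.3
F=np.array([559.7,-135.6]);FY=-82.0
def tool(): 
    s=status.state(); return s,R.from_euler('xyz',s["ee_rot"],degrees=True).as_matrix()
def to(target,jaw,s=None):
    """target TCP xyz, jaw axis azimuth deg (mod 180)"""
    s,M=tool(); d=np.array(target)-s["ee_pos"]
    az=np.degrees(np.arctan2(M[1,1],M[0,1]))
    t=-(jaw-az); t=(t+90)%180-90
    print("shift cm",np.round(M.T@d/10,2),"turn rad",round(np.radians(t),3),"alt",round(np.radians(t-np.sign(t)*180),3),"jaw az",round(az,2),"toolx",M[:,0].round(4),"q",s["qpos"].round(1),"t",s["time_s"])
def fx(x,y=0):
    a=np.radians(FY);return F+np.array([np.cos(a)*x-np.sin(a)*y,np.sin(a)*x+np.cos(a)*y])
E
python3 - <<'E'
from plan import *
to([*W,220],WY+90)
E
```

```text
shift cm [  7.25 -62.67 -54.91] turn rad 0.142 alt -2.999 jaw az -65.55 toolx [-6.0e-04  1.4e-03 -1.0e+00] q [-66.7  18.3  89.7  -0.   72.   -1.1] t 0.1
```

Request:
move_arm(moves=[[[7.2,-62.7,-54.9],-3.0,1],[[7.2,-62.7,-54.9],-3.0,1],[[7.2,-62.7,-54.9],-3.0,1],[[7.2,-62.7,-54.9],-3.0,1],[[7.2,-62.7,-54.9],-3.0,1],[[7.2,-62.7,-54.9],-3.0,1],[[7.2,-62.7,-54.9],-3.0,1],[[7.2,-62.7,-54.9],-3.0,1],[[7.2,-62.7,-54.9],-3.0,1],[[7.2,-62.7,-54.9],-3.0,1],[[7.2,-62.7,-54.9],-3.0,1],[[7.2,-62.7,-54.9],-3.0,1],[[7.2,-62.7,-54.9],-3.0,1],[[7.2,-62.7,-54.9],-3.0,1],[[7.2,-62.7,-54.9],-3.0,1],[[7.2,-62.7,-54.9],-3.0,1],[[7.2,-62.7,-54.9],-3.0,1],[[7.2,-62.7,-54.9],-3.0,1],[[7.2,-62.7,-54.9],-3.0,1],[[7.2,-62.7,-54.9],-3.0,1]], force=30)

```text
time_s: 2.6
ee_pos: [478.2, 274.5, 220.3]
ee_rot: [-31.5, 90.0, -15.2]
force: [0.4, -0.3, 0.4]
gripper_width: 91.1
```

```bash
python3 - <<'E'
from plan import *
to([*W,106],WY+90)
s=status.state();print(s["ee_pos"],s["force"],s["qvel"])
cv2.imwrite("pics/s1.png",viewer.grab_frame("scene")[:,:,::-1])
E
```

```text
shift cm [1.143e+01 3.000e-02 1.000e-02] turn rad -0.0 alt 3.141 jaw az 106.28 toolx [ 1.e-04 -0.e+00 -1.e+00] q [ 28.7  19.4  99.   -0.   61.5 -77.6] t 2.6
[478.23548115 274.48154956 220.27707609] [ 0.42387176 -0.26770875  0.44999214] [-0.0101691   0.01130152 -0.00987834  0.10275485  0.01746558 -0.28971904]
```

View pics/s1.png

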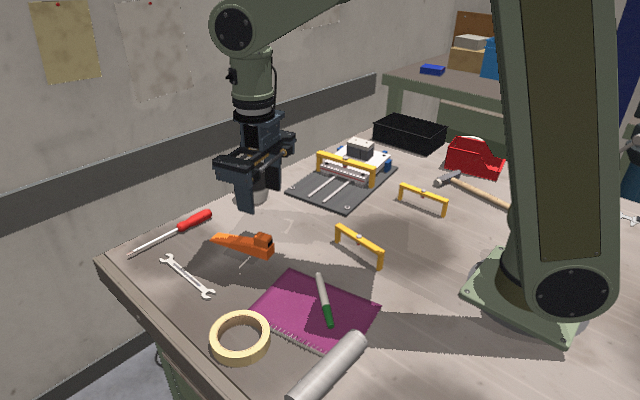

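The gripper stands above the wedge handle (at about (262,243)) with its jaws across it and nothing in the way. I'll descend and grip.

Request:
move_arm(moves=[[[5.0,0,0],0,1],[[9.0,0,0],0,1],[[10.5,0,0],0,1],[[11.4,0,0],0,1],[[11.4,0,0],0,1],[[11.4,0,0],0,0],[[11.4,0,0],0,-1],[[11.4,0,0],0,-1],[[11.4,0,0],0,-1],[[11.4,0,0],0,-1],[[11.4,0,0],0,-1],[[11.4,0,0],0,-1]], force=30)

```text
time_s: 4.15
ee_pos: [478.2, 274.6, 106.2]
ee_rot: [-144.6, 90.0, -128.3]
force: [-0.6, 1.6, 1.1]
gripper_width: 24.0
```

```bash
python3 - <<'E'
from plan import *
s=status.state();print(s["ee_pos"],s["force"],s["torque"],s["gripper_width"])
im=viewer.grab_frame("scene")[:,:,::-1]
crop(im,190,140,120,130,4.5,"pics/s2.png")
E
```

```text
[478.23689548 274.59341813 106.186502  ] [-0.58928986  1.63650102  1.09689474] [ 0.4217225  -0.00734566  0.00321416] 24.02049423134536
```

View pics/s2.png

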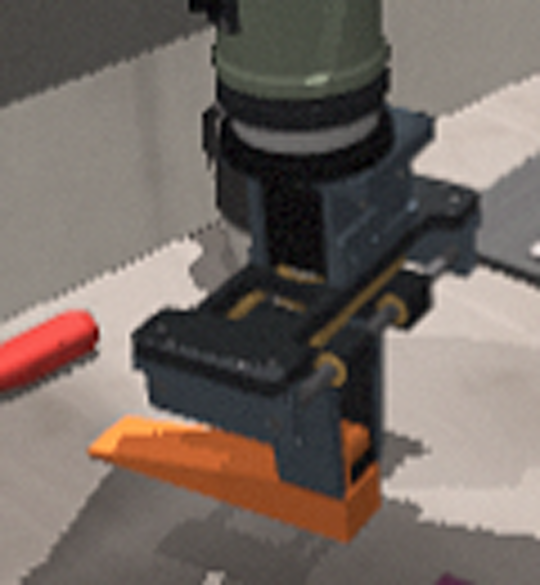

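Request:
move_arm(moves=[[[-2.0,0,0],0,-1],[[-6.0,0,0],0,-1],[[-11.0,0,0],0,-1],[[-13.0,0,0],0,-1],[[-13.0,0,0],0,-1],[[-13.0,0,0],0,-1]])

```text
time_s: 4.95
ee_pos: [477.5, 274.2, 234.7]
ee_rot: [-166.1, 89.8, -149.8]
force: [-1.2, -0.1, -1.8]
gripper_width: 23.9
```

```bash
python3 - <<'E'
from plan import *
s=status.state();print(s["ee_pos"],s["force"],s["torque"],s["gripper_width"])
to([*fx(-196),236],FY+90)
E
```

```text
[477.46997744 274.17699152 234.71956502] [-1.22644282 -0.11821654 -1.77013465] [ 0.117639   -0.10113574 -0.00472084] 23.894225606937145
shift cm [ -0.11 -22.24  -0.8 ] turn rad -1.425 alt 1.716 jaw az 106.34 toolx [-0.0026 -0.0015 -1.    ] q [ 28.7  18.7  97.9  -0.   63.6 -77.7] t 4.95
```

Request:
move_arm(moves=[[[0,-2.0,0],0.18,-1],[[0,-4.0,-0.2],0.36,-1],[[0,-6.5,-0.3],0.54,-1],[[0,-9.0,-0.4],0.72,-1],[[0,-11.5,-0.5],0.9,-1],[[0,-14.0,-0.6],1.08,-1],[[0,-16.5,-0.7],1.26,-1],[[0,-19.0,-0.8],1.44,-1],[[0,-21.0,-0.8],1.6,-1],[[0,-22.2,-0.8],1.716,-1],[[0,-22.2,-0.8],1.716,-1],[[0,-22.2,-0.8],1.716,-1],[[0,-22.2,-0.8],1.716,-1],[[0,-22.2,-0.8],1.716,-1]])

```text
time_s: 6.7
ee_pos: [532.9, 59.7, 236.2]
ee_rot: [-86.6, 90.0, -168.5]
force: [-0.1, -0.3, -1.2]
gripper_width: 23.6
```

```bash
python3 - <<'E'
from plan import *
s=status.state();print(s["ee_pos"],s["force"],s["torque"],s["gripper_width"])
to([*fx(-196),136],FY+90)
for n in ("scene","top"):
  cv2.imwrite(f"pics/p3{n}.png",viewer.grab_frame(n)[:,:,::-1])
crop(cv2.imread("pics/p3scene.png"),230,90,180,135,4.4,"pics/p3s.png")
crop(cv2.imread("pics/p3top.png"),260,120,200,110,4,"pics/p3t.png")
E
```

```text
[532.88215694  59.73769589 236.16736496] [-0.08557294 -0.31263761 -1.17074842] [ 0.09132608 -0.04185203 -0.01417563] 23.570166974573244
shift cm [10.02 -0.06  0.12] turn rad 0.001 alt -3.14 jaw az 8.09 toolx [-1.e-04 -0.e+00 -1.e+00] q [ 5.2 17.3 99.7 -0.  63.  -2.9] t 6.7
```

View pics/p3s.png

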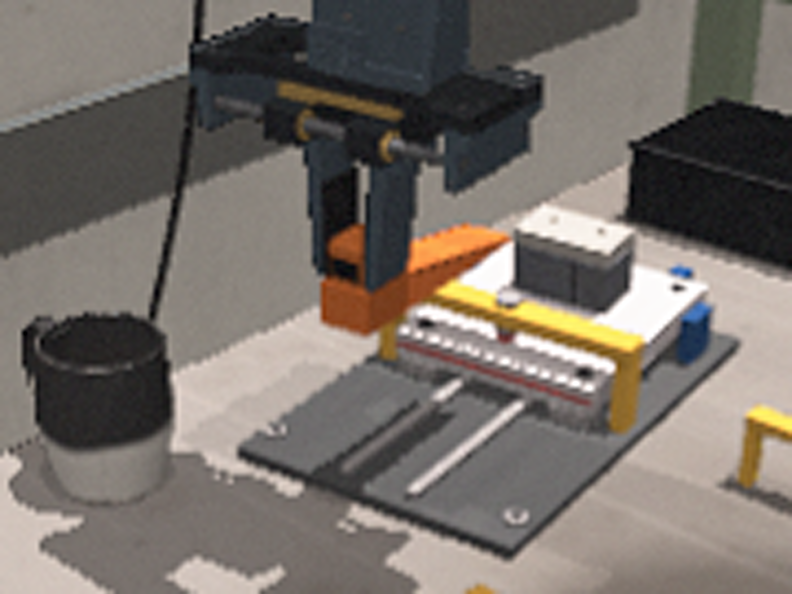

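View pics/p3t.png

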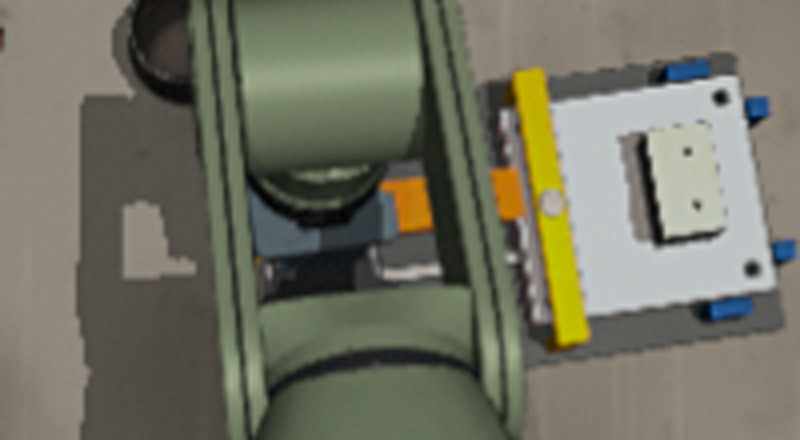

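Request:
move_arm(moves=[[[4.0,0,0.1],0,-1],[[8.0,-0.1,0.1],0,-1],[[10.0,-0.1,0.1],0,-1],[[10.7,-0.1,0.1],0,-1],[[10.7,-0.1,0.1],0,-1],[[10.7,-0.1,0.1],0,-1]])

```text
time_s: 7.55
ee_pos: [532.9, 58.2, 130.3]
ee_rot: [84.6, 89.9, 2.6]
force: [0.2, -0.3, -1.2]
gripper_width: 23.9
```

```bash
python3 - <<'E'
from plan import *
s=status.state();print(s["ee_pos"],s["force"],s["torque"],s["gripper_width"])
to([*fx(-196),116],FY+90)
for n in ("scene","top"):
  cv2.imwrite(f"pics/p4{n}.png",viewer.grab_frame(n)[:,:,::-1])
crop(cv2.imread("pics/p4scene.png"),270,120,130,100,6,"pics/p4s.png")
crop(cv2.imread("pics/p4top.png"),325,125,140,100,5.7,"pics/p4t.png")
E
```

```text
[532.92844832  58.24224766 130.33047565] [ 0.24742757 -0.32162816 -1.17171618] [ 0.06121047 -0.12094485 -0.05170429] 23.867810925739118
shift cm [ 1.43 -0.05 -0.03] turn rad 0.0 alt -3.141 jaw az 8.03 toolx [ 2.4e-03  1.0e-04 -1.0e+00] q [  5.   23.8 107.5  -0.   48.6  -3. ] t 7.55
```

View pics/p4s.png

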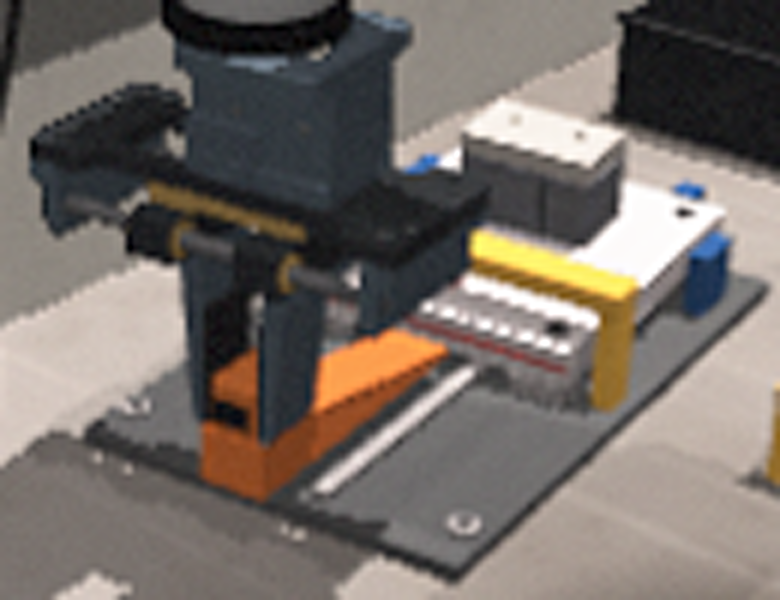

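View pics/p4t.png

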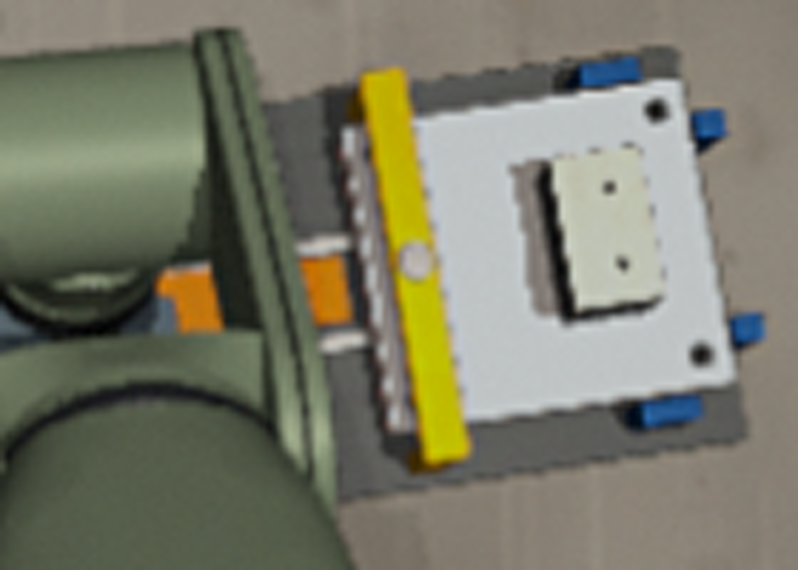

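The toe is centred between the rails (top view about (340,290)) just short of the plate's front edge. I'll lower it.

Request:
move_arm(moves=[[[0.6,0,0],0,-1],[[1.0,0,0],0,-1],[[1.2,0,0],0,-1],[[1.3,0,0],0,-1],[[1.35,0,0],0,-1],[[1.4,0,0],0,-1],[[1.4,0,0],0,-1],[[1.4,0,0],0,-1]])

```text
time_s: 8.65
ee_pos: [532.1, 58.2, 116.1]
ee_rot: [47.9, 90.0, -34.1]
force: [-1.9, -0.5, 5.8]
gripper_width: 24.1
```

```bash
python3 - <<'E'
from plan import *
s=status.state();print(s["ee_pos"],s["force"],s["torque"],s["gripper_width"])
to([*fx(-196),116],FY+90)
E
```

```text
[532.07115835  58.18344013 116.06898626] [-1.88842169 -0.52096774  5.75471971] [-0.04472676  0.48344687 -0.04164968] 24.07154558875875
shift cm [ 0.01  0.04 -0.03] turn rad 0.0 alt -3.141 jaw az 8.02 toolx [ 1.e-04 -1.e-04 -1.e+00] q [  5.   24.8 108.4  -0.   46.8  -3. ] t 8.65
```

Request:
move_arm(moves=[[[0,0,0],0,-0.2],[[0,0,0],0,-0.2],[[-0.05,0,0],0,-0.2],[[-0.05,0,0],0,-0.2],[[-0.05,0,0],0,-1],[[-0.05,0,0],0,-1],[[-0.05,0,0],0,-1],[[-0.05,0,0],0,-1]], force=40)

```text
time_s: 9.65
ee_pos: [532.2, 58.2, 115.7]
ee_rot: [22.0, 90.0, -60.0]
force: [0.8, 0.7, -0.8]
gripper_width: 23.7
```

```bash
python3 - <<'E'
from plan import *
s=status.state();print(s["ee_pos"],s["force"],s["torque"],s["gripper_width"])
to([*fx(-146),s["ee_pos"][2]],FY+90)
im=viewer.grab_frame("scene")[:,:,::-1]; crop(im,270,120,130,100,6,"pics/p5s.png")
E
```

```text
[532.18304127  58.15303466 115.69645738] [ 0.79669321  0.7113947  -0.8154663 ] [-0.02549902 -0.11588385  0.03077893] 23.68325029255351
shift cm [0.   0.03 4.97] turn rad 0.0 alt -3.141 jaw az 8.02 toolx [ 0.e+00 -1.e-04 -1.e+00] q [  5.   24.9 108.4  -0.   46.7  -3. ] t 9.65
```

View pics/p5s.png

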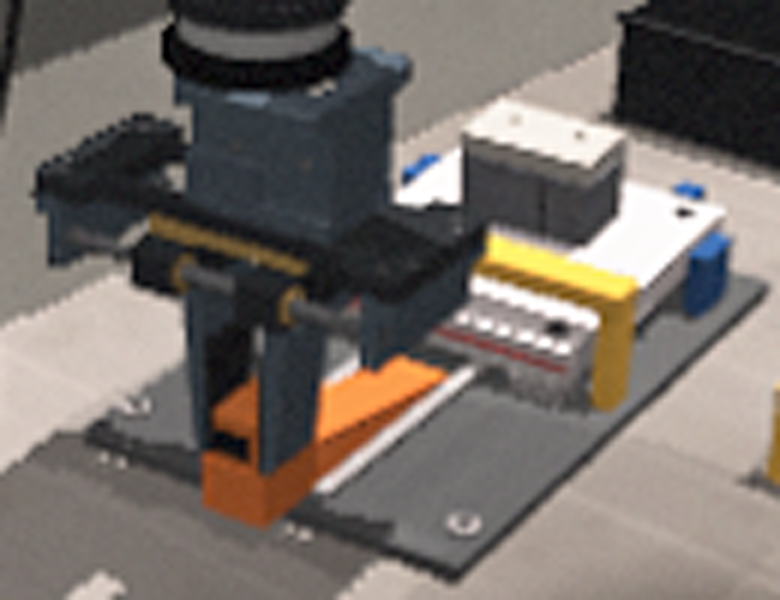

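Flat in the lane with no vertical load. Sliding in.

Request:
move_arm(moves=[[[0,0,0.2],0,-1],[[0,0,0.5],0,-1],[[0,0,0.9],0,-1],[[0,0,1.3],0,-1],[[0,0,1.7],0,-1],[[0,0,2.1],0,-1],[[0,0,2.5],0,-1],[[0,0,2.9],0,-1],[[0,0,3.2],0,-1],[[0,0,3.5],0,-1],[[0,0,3.8],0,-1]])

```text
time_s: 11.08
ee_pos: [537.5, 20.4, 115.7]
ee_rot: [-9.1, 90.0, -91.1]
force: [0.0, 0.2, -1.1]
gripper_width: 23.6
```

```bash
cat > st.py <<'E'
from plan import *
s=status.state();a=np.radians(FY);u=np.array([np.cos(a),np.sin(a),0]);v=np.array([-np.sin(a),np.cos(a),0])
p=s["ee_pos"]-[*F,0]
print("t",round(s["time_s"],2),"toe past mouth %.2f y %.2f z %.2f"%(p@u+138+47,p@v,p[2]),"push %.2f lat %.2f fz %.2f"%(-s["force"]@u,s["force"]@v,s["force"][2]),"w %.2f"%s["gripper_width"], "tq",s["torque"].round(2))
E
python3 st.py
```

```text
t 11.07 toe past mouth 27.47 y -0.30 z 115.71 push 0.16 lat 0.06 fz -1.06 w 23.58 tq [ 0.05 -0.14 -0.01]
```

Request:
move_arm(moves=[[[0.04,0,0.1],0,-1],[[0.04,0,0.2],0,-1],[[0.04,0,0.3],0,-1],[[0.04,0,0.4],0,-1]])

```text
time_s: 11.58
ee_pos: [538.3, 16.8, 115.7]
ee_rot: [106.7, 89.9, 24.7]
force: [-1.3, 3.4, 4.0]
gripper_width: 23.9
```

```bash
python3 st.py;python3 - <<'E'
from plan import *
im=viewer.grab_frame("scene")[:,:,::-1]; crop(im,270,120,130,100,6,"pics/p6s.png")
E
```

```text
t 11.57 toe past mouth 31.09 y 0.03 z 115.69 push 3.53 lat -0.83 fz 3.98 w 23.91 tq [ 0.58  0.03 -0.02]
```

View pics/p6s.png

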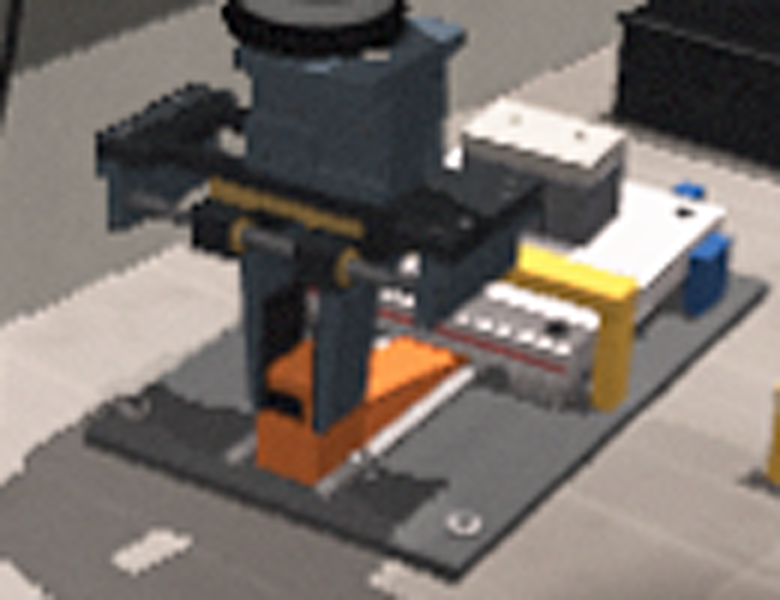

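Request:
move_arm(moves=[[[-0.02,0,0.15],0,-1],[[-0.02,0,0.3],0,-1],[[-0.02,0,0.45],0,-1],[[-0.02,0,0.6],0,-1],[[-0.02,0,0.7],0,-1],[[-0.02,0,0.8],0,-1]])

```text
time_s: 12.38
ee_pos: [539.0, 9.9, 115.7]
ee_rot: [175.9, 89.9, 93.9]
force: [-2.3, 9.4, 5.4]
gripper_width: 23.9
```

```bash
python3 st.py
```

```text
t 12.38 toe past mouth 38.04 y -0.23 z 115.71 push 9.67 lat -0.95 fz 5.38 w 23.91 tq [ 1.28  0.03 -0.01]
```

Request:
move_arm(moves=[[[0,0,0.15],0,-1],[[0,0,0.3],0,-1],[[0,0,0.45],0,-1],[[0,0,0.6],0,-1],[[0,0,0.7],0,-1],[[0,0,0.8],0,-1]])

```text
time_s: 13.12
ee_pos: [540.1, 2.0, 115.7]
ee_rot: [-179.0, 89.9, 99.0]
force: [-1.6, 9.9, 5.4]
gripper_width: 23.9
```

```bash
python3 st.py
```

```text
t 13.12 toe past mouth 46.01 y -0.30 z 115.69 push 10.00 lat -0.17 fz 5.45 w 23.92 tq [1.22 0.04 0.03]
```

Request:
move_arm(moves=[[[0,0,0.15],0,-1],[[0,0,0.3],0,-1],[[0,0,0.45],0,-1],[[0,0,0.6],0,-1],[[0,0,0.75],0,-1],[[0,0,0.9],0,-1],[[0,0,1.0],0,-1],[[0,0,1.1],0,-1]])

```text
time_s: 14.12
ee_pos: [541.5, -8.9, 115.7]
ee_rot: [-175.9, 89.9, 102.1]
force: [-0.4, 9.9, 5.2]
gripper_width: 23.6
```

```bash
python3 st.py;python3 - <<'E'
from plan import *
im=viewer.grab_frame("scene")[:,:,::-1]; crop(im,300,120,130,100,6,"pics/p7s.png")
E
```

```text
t 14.12 toe past mouth 57.00 y -0.34 z 115.68 push 9.87 lat 0.97 fz 5.23 w 23.63 tq [ 1.17  0.07 -0.03]
```

View pics/p7s.png

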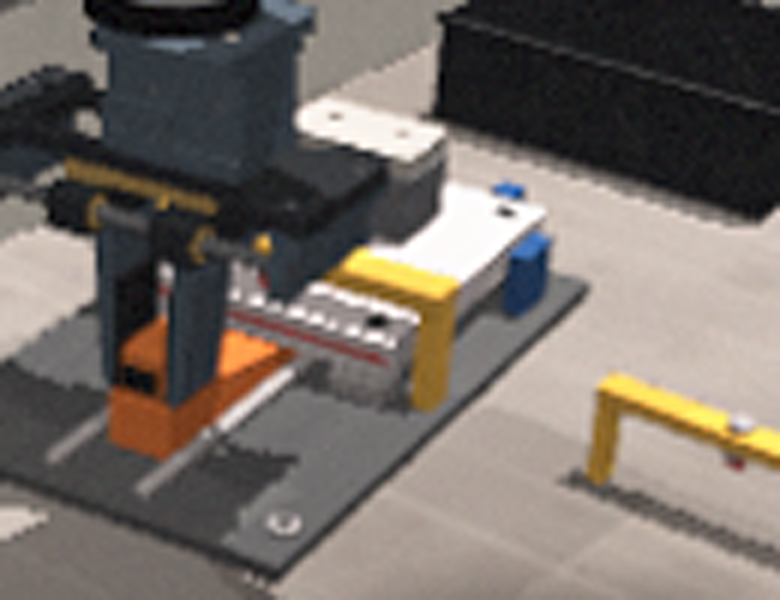

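Request:
move_arm(moves=[[[0,0,0.05],0,-1],[[0,0,0.1],0,-1]])

```text
time_s: 14.42
ee_pos: [541.7, -9.9, 115.7]
ee_rot: [-176.0, 89.9, 102.0]
force: [-1.9, 9.1, 5.2]
gripper_width: 23.8
```

Request:
move_arm(moves=[[[0,0,0.05],0,-1],[[0,0,0.1],0,-1]])

```text
time_s: 14.68
ee_pos: [541.8, -10.8, 115.7]
ee_rot: [-176.7, 89.9, 101.3]
force: [-1.5, 9.9, 5.0]
gripper_width: 24.0
```

Request:
move_arm(moves=[[[0,0,0.05],0,-1],[[0,0,0.1],0,-1]])

```text
time_s: 14.92
ee_pos: [541.9, -11.8, 115.7]
ee_rot: [-175.8, 89.9, 102.2]
force: [-1.3, 8.5, 5.2]
gripper_width: 23.6
```

Request:
move_arm(moves=[[[0,0,0.05],0,-1],[[0,0,0.1],0,-1]])

```text
time_s: 15.18
ee_pos: [542.1, -12.8, 115.7]
ee_rot: [-175.5, 89.9, 102.5]
force: [-2.0, 10.6, 5.1]
gripper_width: 23.7
```

Request:
move_arm(moves=[[[0,0,0.05],0,-1],[[0,0,0.1],0,-1]])

```text
time_s: 15.42
ee_pos: [542.2, -13.8, 115.7]
ee_rot: [-175.2, 89.9, 102.8]
force: [-1.9, 8.8, 4.9]
gripper_width: 23.4
```

Request:
move_arm(moves=[[[0,0,0.05],0,-1],[[0,0,0.1],0,-1]])

```text
time_s: 15.68
ee_pos: [542.4, -14.8, 115.7]
ee_rot: [-174.6, 89.9, 103.4]
force: [-2.3, 9.2, 5.4]
gripper_width: 23.8
```

Request:
move_arm(moves=[[[0,0,0.05],0,-1],[[0,0,0.1],0,-1]])

```text
time_s: 15.92
ee_pos: [542.5, -15.8, 115.7]
ee_rot: [-175.4, 89.9, 102.5]
force: [-2.0, 9.4, 5.4]
gripper_width: 23.7
```

Request:
move_arm(moves=[[[0,0,0.05],0,-1],[[0,0,0.1],0,-1]])

```text
time_s: 16.18
ee_pos: [542.6, -16.8, 115.7]
ee_rot: [-175.1, 89.9, 102.9]
force: [-0.8, 9.7, 4.4]
gripper_width: 23.9
```

Request:
move_arm(moves=[[[0,0,0.05],0,-1],[[0,0,0.1],0,-1]])

```text
time_s: 16.42
ee_pos: [542.8, -17.8, 115.7]
ee_rot: [-175.1, 89.9, 102.9]
force: [-2.5, 9.1, 4.8]
gripper_width: 24.0
```

Request:
move_arm(moves=[[[0,0,0.05],0,-1],[[0,0,0.1],0,-1]])

```text
time_s: 16.68
ee_pos: [542.9, -18.7, 115.7]
ee_rot: [-174.1, 89.9, 103.9]
force: [-1.0, 9.6, 4.7]
gripper_width: 23.8
```

Request:
move_arm(moves=[[[0,0,0.05],0,-1],[[0,0,0.1],0,-1]])

```text
time_s: 16.92
ee_pos: [543.0, -19.3, 115.7]
ee_rot: [-175.3, 89.8, 102.6]
force: [-1.4, 12.1, 5.4]
gripper_width: 23.5
```

Force is up and the advance dropped to 0.6 mm, so this may be stud contact. I'll hold and re-read.

Request:
move_arm(moves=[[[0,0,0],0,-1]])

```text
time_s: 17.05
ee_pos: [543.0, -19.4, 115.7]
ee_rot: [-176.3, 89.8, 101.6]
force: [-1.9, 11.6, 5.8]
gripper_width: 23.8
```

```bash
cat > avg.py <<'E'
from plan import *
import cv2
a=np.radians(FY);u=np.array([np.cos(a),np.sin(a),0]);L=[]
for i in range(6):
    s=status.state();L.append([-s["force"]@u,s["force"][2],s["ee_pos"][:2]@u[:2]-F@u[:2]+185]); f=viewer.grab_frame("scene" if i%2 else "top")
L=np.array(L);print(L.round(2).tolist(),L.mean(0).round(2),s["time_s"])
E
python3 avg.py
```

```text
[[11.7, 5.79, 67.63], [11.15, 5.21, 67.61], [10.79, 5.86, 67.6], [11.17, 6.19, 67.62], [10.85, 5.02, 67.62], [11.36, 5.45, 67.63]] [11.17  5.59 67.62] 17.3
```

Request:
move_arm(moves=[[[0,0,0.03],0,-1],[[0,0,0.06],0,-1],[[0,0,0.06],0,-1]])

```text
time_s: 17.73
ee_pos: [543.1, -19.8, 115.7]
ee_rot: [-175.8, 89.8, 102.2]
force: [-0.8, 11.6, 5.3]
gripper_width: 23.8
```

```bash
python3 avg.py
```

```text
[[11.63, 5.29, 68.02], [12.12, 6.08, 68.05], [12.42, 6.36, 68.04], [11.35, 5.69, 68.03], [13.19, 5.26, 68.03], [11.67, 5.5, 68.02]] [12.06  5.7  68.03] 17.975
```

Request:
move_arm(moves=[[[0,0,0.04],0,-1],[[0,0,0.08],0,-1],[[0,0,0.08],0,-1]])

```text
time_s: 18.4
ee_pos: [543.1, -20.4, 115.7]
ee_rot: [-173.4, 89.8, 104.6]
force: [-2.0, 12.2, 5.6]
gripper_width: 23.6
```

```bash
python3 avg.py
```

```text
[[12.38, 5.57, 68.65], [13.34, 4.94, 68.65], [12.78, 6.66, 68.67], [12.92, 5.34, 68.65], [13.25, 5.49, 68.65], [12.39, 5.7, 68.64]] [12.84  5.62 68.65] 18.65
```

Request:
move_arm(moves=[[[0,0,0.05],0,-1],[[0,0,0.1],0,-1],[[0,0,0.14],0,-1],[[0,0,0.14],0,-1]])

```text
time_s: 19.2
ee_pos: [543.2, -21.0, 115.7]
ee_rot: [-175.7, 89.7, 102.2]
force: [-1.3, 15.4, 5.9]
gripper_width: 24.0
```

```bash
python3 avg.py
```

```text
[[15.4, 5.85, 69.18], [15.41, 6.22, 69.19], [16.97, 5.84, 69.2], [15.71, 5.36, 69.17], [16.61, 5.74, 69.16], [16.52, 5.34, 69.2]] [16.1   5.73 69.18] 19.45
```

Request:
move_arm(moves=[[[0,0,0.03],0,-1],[[0,0,0.03],0,-1]])

```text
time_s: 19.75
ee_pos: [543.2, -21.1, 115.7]
ee_rot: [-174.5, 89.7, 103.4]
force: [-1.6, 17.1, 7.2]
gripper_width: 24.0
```

```bash
python3 avg.py
```

```text
[[17.15, 7.23, 69.28], [17.59, 7.05, 69.26], [17.39, 5.75, 69.28], [17.4, 6.66, 69.27], [17.3, 7.4, 69.28], [16.71, 6.25, 69.27]] [17.26  6.72 69.27] 20.0
```

Request:
move_arm(moves=[[[0,0,-0.04],0,-1],[[-0.02,0,-0.08],0,-1],[[-0.02,0,-0.1],0,-1]])

```text
time_s: 20.42
ee_pos: [543.2, -20.9, 115.7]
ee_rot: [-173.3, 89.8, 104.7]
force: [-1.6, 11.8, 4.0]
gripper_width: 23.7
```

```bash
python3 avg.py
```

```text
[[11.93, 4.03, 69.13], [13.48, 4.45, 69.16], [12.7, 4.25, 69.17], [13.1, 3.27, 69.17], [12.83, 4.1, 69.16], [13.11, 3.89, 69.15]] [12.86  4.   69.16] 20.675
```

Request:
move_arm(moves=[[[0,0,0],0,-0.3],[[0,0,0],0,-0.1],[[0,0,0],0,0],[[0,0,0],0,0],[[0,0,0],0,0]])

```text
time_s: 21.35
ee_pos: [543.6, -23.3, 115.7]
ee_rot: [-11.7, 90.0, -93.7]
force: [0.3, 1.1, -0.5]
gripper_width: 45.8
```

```bash
python3 avg.py; python3 - <<'E'
from plan import *
im=viewer.grab_frame("scene")[:,:,::-1]; crop(im,270,110,130,100,6,"pics/p8s.png")
E
```

```text
[[1.08, -0.48, 71.59], [0.53, -0.57, 71.52], [-0.13, 0.85, 71.5], [0.44, -0.16, 71.45], [-0.45, -0.41, 71.42], [-0.57, -0.58, 71.4]] [ 0.15 -0.23 71.48] 21.6
```

View pics/p8s.png

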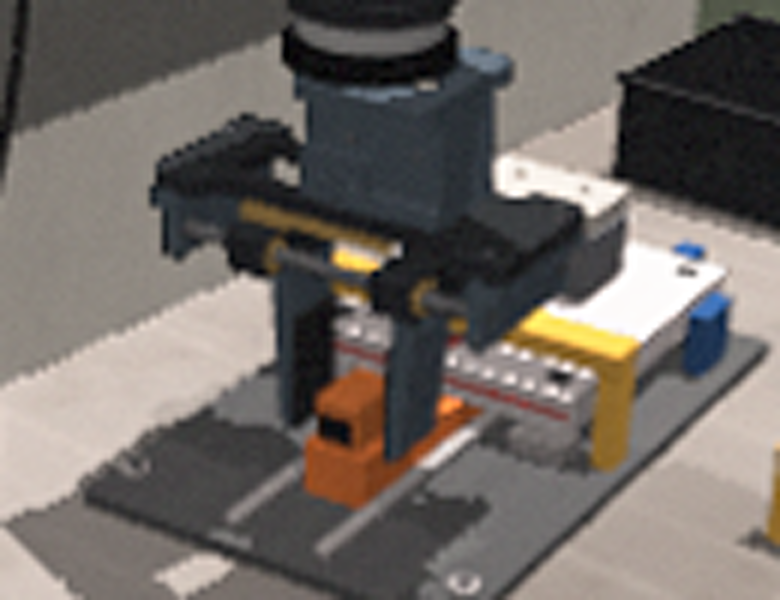

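Request:
move_arm(moves=[[[-2,0,0],0,0],[[-6,0,0],0,0],[[-11,0,0],0,0],[[-16,0,0],0,0],[[-20,0,0],0,0],[[-22,0,0],0,0],[[-22,0,-15],0,0],[[-22,0,-20],0,0],[[-22,0,-25],0,0],[[-22,0,-25],0,0],[[-22,0,-25],0,0],[[-22,0,-25],0,0]])

```text
time_s: 23.2
ee_pos: [508.6, 224.2, 335.6]
ee_rot: [-19.3, 89.9, -101.2]
force: [0.9, -0.6, 0.4]
gripper_width: 46.0
```

```bash
python3 - <<'E'
from plan import *
s=status.state();print(s["time_s"],s["ee_pos"],s["force"])
im=viewer.grab_frame("scene")[:,:,::-1]; crop(im,275,125,133,100,6,"pics/p9s.png")
im=viewer.grab_frame("top")[:,:,::-1]; cv2.imwrite("pics/p9t.png",im); crop(im,325,125,140,100,5.7,"pics/p9tc.png")
E
```

```text
23.2 [508.593116   224.17266575 335.55963947] [ 0.8743067  -0.56152     0.35508839]
```

View pics/p9s.png

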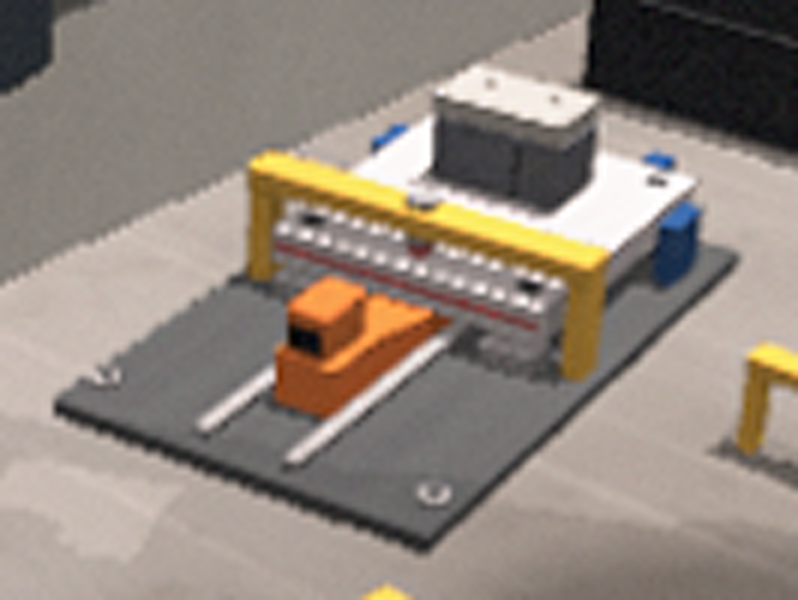

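View pics/p9tc.png

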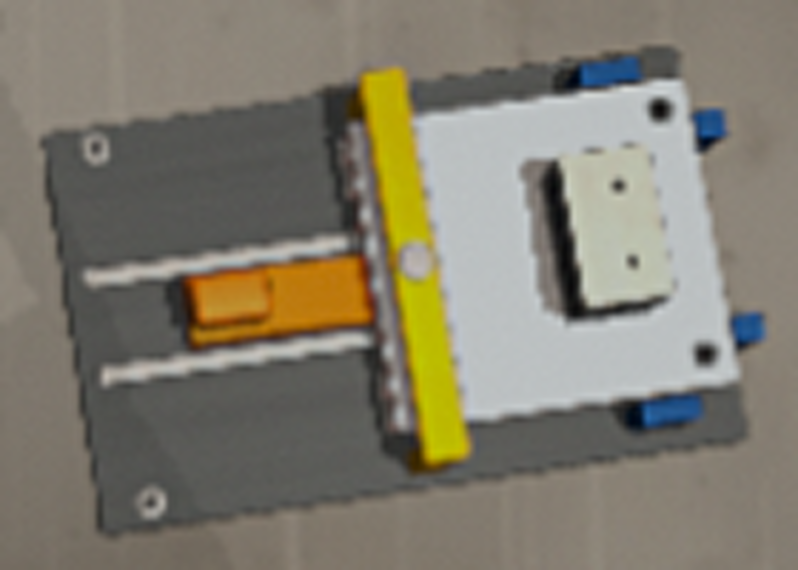

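View pics/p9t.png

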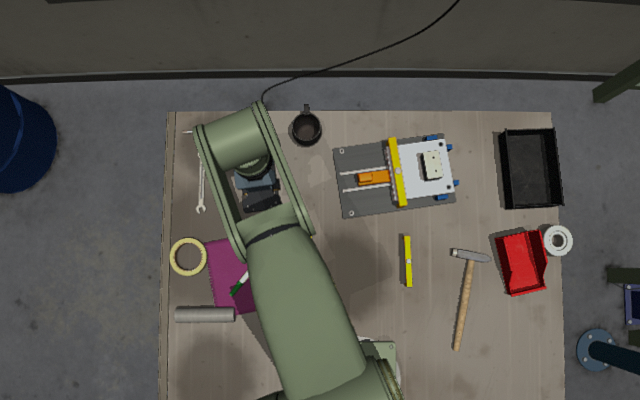

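```bash
python3 - <<'E'
from plan import *
for z in (42,46,50):
  u=w2px("scene",[[*fx(-30,y),z] for y in(0,)])
  print(z,((u-[275,125]+.5)*6-.5).round(0).tolist())
a=cv2.imread("pics/scene0.png");b=viewer.grab_frame("scene")[:,:,::-1]
o=np.hstack([cv2.resize(i[145:185,325:365],None,fx=9.5,fy=9.5,interpolation=cv2.INTER_CUBIC) for i in(a,b)])
cv2.imwrite("pics/cmp.png",o)
E
```

```text
42 [[423.0, 264.0]]
46 [[423.0, 256.0]]
50 [[424.0, 249.0]]
```

View pics/cmp.png

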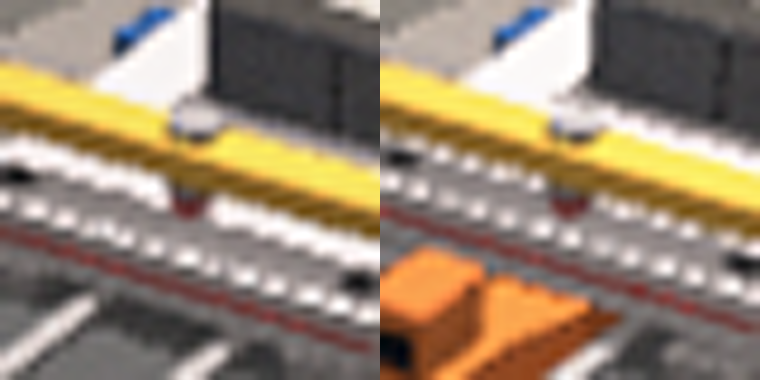

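The right half of the comparison shows the plate raised to the stud tip, at about (568,215). The stud tip reads at z of about 46–47 mm, which agrees with the plate top of about 46.5 mm expected from the wedge travel. The mug and spanner have not moved. Handing in.

```bash
python3 -c "
from workcell import env;print(env.job_done())"
```

```text
the job is handed in; nothing more can be done
None
```

The wedge is in the lane under the plate, holding it nipped against the red stud. The arm has let go and backed off. I handed the job in at about 23 s.

- **Sliding in:** I set the wedge in the lane thin end first and slid it under the plate. The push was steady at about 9.6 N until the toe stood about 67 mm past the lane mouth. There the push began to climb, which I took as the plate meeting the stud.
- **Nip force:** I stopped at about 17.3 N, a climb of 7.7 N. At 1.2 to 2.2 N of push per newton on the stud, that means about 3.5 to 6.4 N on the stud. This is worked out from the push; I did not measure the stud force directly.
- **Letting go:** I eased the push to about 13 N before opening the fingers. The arm sprang about 2 mm forward as they opened. The push left was below what it takes to slide the wedge, so it should not have moved. I did not measure the wedge again afterwards.
- **Last pictures:** The wedge sits straight in the lane and the plate's top is at the stud tip. Both read about 46 to 47 mm high, to within the cameras' 2 mm or so. The mug and spanner look unmoved.
- **Disagreements:** The two cameras differed by 2 to 4 mm in y, so I used a pose between them. Early in the slide the push read nearly zero, because the wedge was hanging slightly in the grip. I lowered it 0.4 mm and the reading then came into the expected range.

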